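Refit a power module and its busbar on an inverter heatsink

TASK

This inverter's power stage is one module short: set the loose spare module squarely on the bare pad on the heatsink, the same way round as the fitted ones. Then lay the busbar flat across all four modules, its holes centred over the two rows of terminals farther from the modules' control pins (either way round), ready for the screws. Set both down gently, do not drop them, and leave everything else on the bench where it is.

Things in the scene. Friction and masses are not known exactly. Their poses are not given: they have to be found in the camera images.
- heatsink: aluminium heatsink fixed to the bench, fins down, 150 (x) x 236 (y) x 45 mm high, three fans on its +x side (20 mm more). Origin: centre of its underside; x runs along the modules' length, y along the row of seats. The four seats lie at y = -87, -29, 29, 87 mm, x = 0, on its flat top (z = 45 mm); which one is bare varies
- pad: the bare seat: a flat dark grey thermal pad of 92 x 32 mm (nearly no thickness) with two tapped holes, stuck on the heatsink's top face. It does not move. Origin: its centre, on the top face; axes parallel to the heatsink's
- module: the loose spare module: black block on a steel base, 92 (x) x 32 (y) x 30 mm high, 0.16 kg. Grip its upright sides, 32 mm apart, along the middle 66 mm, which is full height; the screw lugs at its ends are 9 mm high. Three round terminals on top at x = -22, 0, 22 mm; four thin upright control pins (27 mm high) on the lug at its -x end. Origin: centre of its underside
- module_pins (a point): point at the tips of the spare module's control pins, 37.5 mm from its centre towards its -x end, 27 mm above its underside; shows which way round it is
- busbar: the loose busbar: copper plate, 50 (x) x 198 (y) x 4 mm, thin black film round its edge, with a grey block capacitor of 36 (x) x 40 (y) x 45 mm fixed upright on its middle, the place to grip (top 49 mm above the underside); 0.45 kg. Eight 11 mm holes at x = -11, 11, y = -87, -29, 29, 87 mm. Same either way round. Origin: centre of the plate's underside
- bus_seat (a point): fixed point on the heatsink where the centre of the busbar's underside belongs: 11 mm to the heatsink's +x side of the row's middle, at the height of the modules' tops (75 mm above the bench, once all four are there); axes parallel to the heatsink's
- fitted0: one of the three fitted modules: like the spare but screwed down (fixed), axes parallel to the heatsink's, pins to the heatsink's -x side. Origin: centre of its underside
- fitted1: another fitted module, fixed; origin as above
- fitted2: another fitted module, fixed; origin as above
- big_module: bystander, loose: a larger black power module of another type, 106 x 62 x 30 mm, with three steel terminals; does not belong here. Origin: centre of its underside
- driver_board: bystander, loose: a green circuit board, 95 x 140 mm, 29 mm high with its parts. Origin: centre of its underside
- multimeter: bystander, loose: a yellow hand-held multimeter lying on its back, 180 x 86 x 47 mm. Origin: centre of its underside
- screwdriver: bystander, loose: a screwdriver lying down, 200 mm long, black handle. Origin on the bench under it
- brush: bystander, loose: a cleaning brush lying down, 170 mm long. Origin on the bench under it
- paste_jar: bystander, loose: a white jar of 60 mm diameter, 60 mm high. Origin: centre of its underside
- spool: bystander, loose: an aluminium solder spool standing on end, 62 mm diameter, 54 mm high. Origin: centre of its underside
- screw_tray: bystander, loose: a black two-part tray of screws and washers, 120 x 170 x 40 mm. Origin: centre of its underside
Mind the look-alikes: they are no part of the job. There is more than one size of the busbar; the job needs the larger.

How it is judged (in metres and radians):
On the way:
1. the spare module stands on the bare pad, square, the right way round, and let go (horizontal distance between module and pad below 0.004 m and angle between the x axis of module and the x axis of heatsink, either way round below 0.05 rad and x of module_pins in the frame of heatsink below -0.025 m and angle between module's own z axis and vertical below 0.03 rad and z of module in the frame of heatsink between 0.0425 and 0.0475 m and contact force between the fingers and module below 0.2 N), for 0.2 s.
At the end, for the whole second after the job is handed in: Module upright on the bare pad, centre within 4 mm, parallel to the heatsink within 0.05 rad, pins to the same side as the fitted ones. Busbar flat on the modules (height 2.5 mm, tilt 0.02 rad), centre within 4 mm of its place, parallel to the row within 0.035 rad. Both let go and at rest (horizontal distance between module and pad below 0.004 m and angle between the x axis of module and the x axis of heatsink, either way round below 0.05 rad and x of module_pins in the frame of heatsink below -0.025 m and angle between module's own z axis and vertical below 0.03 rad and z of module in the frame of heatsink between 0.0425 and 0.0475 m and horizontal distance between busbar and bus_seat below 0.004 m and angle between the y axis of busbar and the y axis of heatsink, either way round below 0.035 rad and angle between busbar's own z axis and vertical below 0.02 rad and z of busbar in the frame of bus_seat between -0.0025 and 0.0025 m and linear speed of each of module, busbar below 0.02 m/s and angular speed of each of module, busbar below 0.1 rad/s); the robot touches nothing.
It fails at once if the spare module is dropped (falls freely, faster than 0.45 m/s: about 10 mm) (linear speed of module above 0.45 m/s and contact force between the fingers and module below 0.2 N).
It fails at once if the busbar is dropped (falls freely, faster than 0.45 m/s: about 10 mm) (linear speed of busbar above 0.45 m/s and contact force between the fingers and busbar below 0.2 N).
It fails at once if a bystander is moved by more than 30 mm (distance of any of big_module, driver_board, multimeter, screwdriver, brush, paste_jar, spool, screw_tray from where it was at the start of the episode above 0.03 m).
It also fails if it takes over 69 s, if anything falls off the work surface, if the arm or the gripper's body presses on something with over 40 N, if the wrist force passes 120 N, or if a joint passes its speed limit or range.

ROBOT

A 6-joint arm with a two-finger parallel gripper is mounted at the origin on the work surface. World frame = base frame: x ahead of the robot, y to its left, z up, the work surface at z = 0. Lengths are in mm, angles in rad, forces in N, time in s.
With the tool pointing down it reaches from about 275 to 1000 mm from the base axis. Payload 8.4 kg.
Tool frame: the origin (TCP) lies on the mounting face of the last link; the fingertips stand 173 mm ahead of it and the grasp point (between the pads) lies 155 mm ahead of it; z points along the fingers, y is the direction in which the jaws open and shut (so a half turn about z gives the same grasp; the last joint's range is limited). The gripper opens to 85 mm and grips with 20 to 120 N. Pads are 22 mm wide; open, the fingers measure 114 mm over their backs; the gripper's body (76 mm by 85 mm) begins 54 mm behind the grasp point. The pads swing forward as they close: fully open they stand 13 mm farther back than shut.
Start: joints at [1.124, 0.353, 1.633, -0, 1.155, -0.002], TCP at [268.923, 564.19, 404.681] pointing down, gripper open.
Joint ranges: [-2.63, 2.63], [-0.92, 2.1], [0.06, 2.66], [-1.3, 4.44], [0, 2.69], [-3.02, 3.02]. Speed limits (rad/s): [2.22, 2.22, 2.79, 3.14, 3.14, 3.14].

INTERFACE

Orientations are given as [roll, pitch, yaw] about the fixed x, y, z axes, in that order (R = Rz(yaw) Ry(pitch) Rx(roll)).
In Python, from rig import readout, imaging, ticket gives the robot as it stands.
- The arm moves only by the tool step_arm, never from a script. Its argument "deltas" is a list of rows, each an object with "translation": the shift along the tool's x, y, z in cm, a list of three; "rot": the turn, a rotation vector about the tool's x, y, z in rad, a list of three. In form: [{"translation": [x, y, z], "rot": [rx, ry, rz]}, ...]. A call has 1 to 8 rows; each row is the pose to reach, as a shift and turn from the pose commanded when the call began, along the tool's axes at that moment; what a row does not reach only later rows make up. A row lasts 1/8 s, in which the tool goes at most 62.5 mm and 10.7 degrees, less where a joint would pass 70% of its speed; a pose out of reach is approached as far as the arm can. A call with a gripper value outside its range is refused whole. "grip" is the closure in counts, from 0 (fully open) to 255 (shut), set as the call begins (left out, the last holds). The fingers move at their own pace and stop on an object; "squeeze" is the grip in N (left out, the last holds). Time passes only in rows, so rows that repeat a pose let the fingers close. It gives the time, the measured TCP pose, the force and the opening at its end, in the units of the state.
- readout.sense(): the state, without advancing time (a new reading comes with each control period).
- imaging.grab_frame(name): name is "scene" or "top" or "wrist"; returns a dict with "image" (384x512x3 uint8, red, green, blue), "camera_matrix" (3x3 intrinsics, pixels), "world_to_cam" (4x4, takes a point from world to camera coordinates). Camera axes: x right, y up, looking along -z (the intrinsics and any distortion apply to the point x, -y, -z); pixel columns grow to the right and rows downward; lengths in mm; the calibration is good to about 2 mm. A picture is of the moment at which its call begins. There is no depth.
- ticket.sign_off(): hands the job in, once; it reports no verdict.
The state is a dict: "clock": time; "qpos": joint angles; "qvel": joint speeds; "joint_efforts": joint torques, N m; "eef_pos": TCP position; "tcp_rot": TCP orientation; "contact_force": force on the tool from outside, world axes, zero at the start; "wrist_torque": the same for the moment, N m; "opening": opening from 0.0 (shut) to 1.0 (fully open).
Only numpy, scipy, OpenCV 4.12 (cv2) and the standard library are available. Lean on these libraries where they do the work, as an engineer would, in place of code of your own. Each camera call takes 0.05 s, during which the arm holds its last target.

## Working session

There is one attempt and no reset: what is moved stays moved. The work goes in short steps, Python scripts to look and compute and a tool call to move; the robot and the scene stay as the last step left them, time stands still between calls to the robot, and variables do not carry over. Pictures are saved under pics/ and viewed, and the job is handed in when it is done.

Besides the shell and the picture viewer there is one more tool, called after "Call:" by a JSON object that holds its "fn" and its "kwargs". step_arm: Moves the arm, as the interface text tells. Its arguments: {"type":"object","properties":{"deltas":{"type":"array","items":{"type":"object","properties":{"translation":{"type":"array","items":{"type":"number"}},"rot":{"type":"array","items":{"type":"number"}}}}},"grip":{"type":"number"},"squeeze":{"type":"number"}},"required":["deltas"]}

```bash
mkdir -p pics; ls; cat > h.py <<'E'
import numpy as np, cv2, pickle
from rig import readout, imaging
E
python3 - <<'E'
from h import *
s=readout.sense(); print(s)
fr={}
for n in ("scene","top","wrist"):
    f=imaging.grab_frame(n); fr[n]=f
    cv2.imwrite(f"pics/{n}0.png",cv2.cvtColor(f["image"],cv2.COLOR_RGB2BGR))
    print(n,{k:(v if k!='image' else v.shape) for k,v in f.items()})
pickle.dump(fr,open('fr0.pkl','wb'))
E
```

```text
pics
{'clock': 0.0, 'qpos': array([ 1.12363044e+00,  3.53683756e-01,  1.63416764e+00, -2.39519742e-05,
        1.15513967e+00, -2.38680309e-03]), 'qvel': array([ 0.0012923 , -0.00170433, -0.00013499, -0.0001092 , -0.00141483,
        0.00083449]), 'joint_efforts': array([ 3.71424339e-04, -6.05262709e+01, -3.42063046e+01,  8.65758375e-05,
        9.30223876e-03, -1.38168295e-05]), 'eef_pos': array([268.80570684, 563.98089484, 403.92491508]), 'tcp_rot': array([-3.14019420e+00,  1.85611772e-05,  2.69682327e+00]), 'contact_force': array([-0.94666255,  0.22598223,  0.52278528]), 'wrist_torque': array([ 0.01311358, -0.04212957, -0.01381981]), 'opening': 0.9990105530332672}
scene {'image': (384, 512, 3), 'camera_matrix': array([[370.86520094,   0.        , 255.82285882],
       [  0.        , 370.86520094, 184.99614749],
       [  0.        ,   0.        ,   1.        ]]), 'world_to_cam': array([[-1.99620479e-01,  9.79773115e-01,  1.40109475e-02,
         5.77677975e+01],
       [-8.13281711e-01, -1.73640982e-01,  5.55357244e-01,
         3.68584361e+02],
       [ 5.46556972e-01,  9.9465831
[... 556 characters left out ...]
7575e-02,  9.96105707e-01,
        -1.21731468e+03],
       [ 0.00000000e+00,  0.00000000e+00,  0.00000000e+00,
         1.00000000e+00]])}
wrist {'image': (384, 512, 3), 'camera_matrix': array([[334.79262686,   0.        , 253.57707225],
       [  0.        , 334.79262686, 193.39307534],
       [  0.        ,   0.        ,   1.        ]]), 'world_to_cam': array([[ 4.29653138e-01,  9.02993099e-01, -1.28269091e-03,
        -6.23504415e+02],
       [-8.70987281e-01,  4.14048772e-01, -2.64470736e-01,
         3.50070972e+01],
       [-2.38284153e-01,  1.14747889e-01,  9.64392858e-01,
        -3.79546129e+02],
       [ 0.00000000e+00,  0.00000000e+00,  0.00000000e+00,
         1.00000000e+00]])}
```

View pics/top0.png

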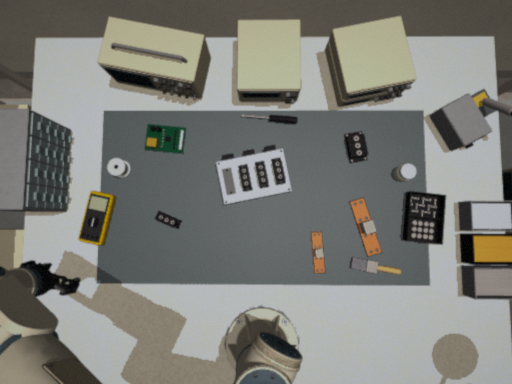

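View pics/scene0.png

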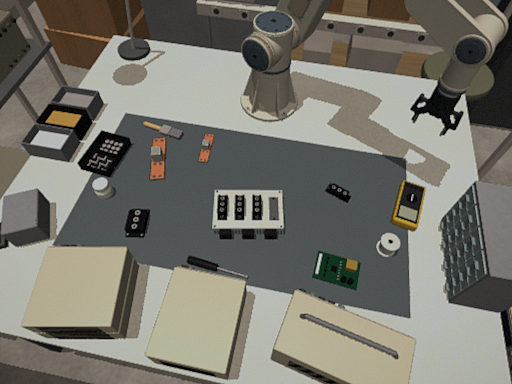

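View pics/wrist0.png

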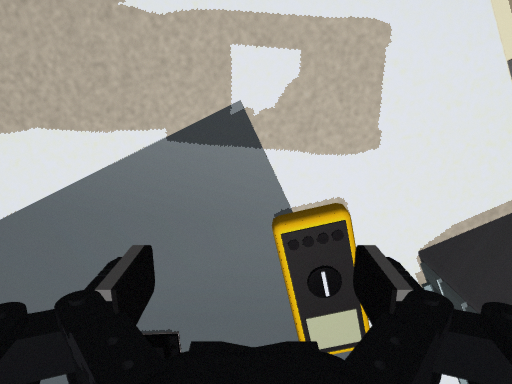

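Top view: the loose spare module is at (168,220) and the big_module look-alike at (356,146). The bare pad is at (229,180). There are two busbars, the large one at (366,227) and a small one at (318,252). I'll enlarge these.

```bash
python3 - <<'E'
from h import *
fr=pickle.load(open('fr0.pkl','rb'))
im=cv2.cvtColor(fr['top']['image'],cv2.COLOR_RGB2BGR)
a=cv2.resize(im[140:210,210:300],None,fx=6,fy=6,interpolation=cv2.INTER_CUBIC)
b=cv2.resize(im[205:235,150:190],None,fx=6,fy=6,interpolation=cv2.INTER_CUBIC)
c=cv2.resize(im[190:280,300:410],None,fx=5,fy=5,interpolation=cv2.INTER_CUBIC)
cv2.imwrite('pics/ca.png',a);cv2.imwrite('pics/cc.png',c)
s=cv2.cvtColor(fr['scene']['image'],cv2.COLOR_RGB2BGR)
d=cv2.resize(s[175:210,315:360],None,fx=6,fy=6,interpolation=cv2.INTER_CUBIC)
o=np.zeros((210,240+270,3),np.uint8);o[:180,:240]=b;o[:210,240:]=d
cv2.imwrite('pics/cb.png',o)
# coarse positions
def ray(f,u,v,z):
    K=f['camera_matrix'];W=f['world_to_cam'];R=W[:3,:3];t=W[:3,3]
    d=np.array([(u-K[0,2])/K[0,0],-(v-K[1,2])/K[1,1],-1]);d=R.T@d;o=-R.T@t
    return o+d*(z-o[2])/d[2]
f=fr['top']
for n,u,v,z in [('mod',168,220,30),('pad',229,180,45),('bus',369,228,49),('bend1',357,200,4),('bend2',375,254,4),('small',318,252,4)]: print(n,ray(f,u,v,z).round(0))
E
```

```text
mod [421. 326.  30.]
pad [558. 114.  45.]
bus [ 396. -360.   49.]
bend1 [ 493. -334.    4.]
bend2 [ 305. -392.    4.]
small [ 311. -195.    4.]
```

View pics/ca.png

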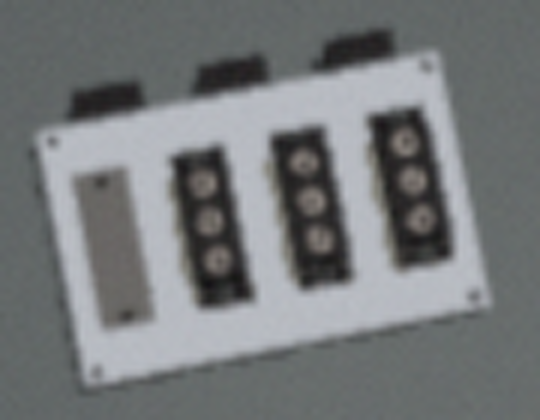

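View pics/cb.png

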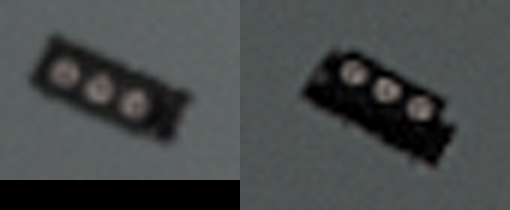

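View pics/cc.png

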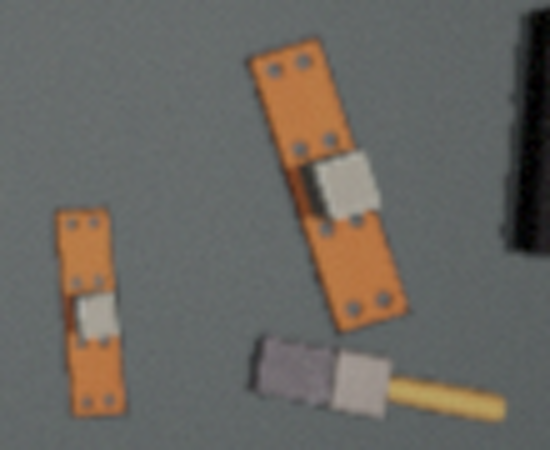

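```bash
cat > h.py <<'E'
import numpy as np, cv2, pickle
from scipy.spatial.transform import Rotation as Ro
from rig import readout, imaging
def ray(f,u,v,z):
    K=f['camera_matrix'];W=f['world_to_cam'];R=W[:3,:3];t=W[:3,3]
    d=np.array([(u-K[0,2])/K[0,0],-(v-K[1,2])/K[1,1],-1]);d=R.T@d;o=-R.T@t
    return o+d*(z-o[2])/d[2]
def proj(f,p):
    p=np.atleast_2d(p);K=f['camera_matrix'];W=f['world_to_cam']
    c=p@W[:3,:3].T+W[:3,3]
    return np.c_[K[0,2]+K[0,0]*c[:,0]/-c[:,2],K[1,2]+K[1,1]*(-c[:,1])/-c[:,2]]
def tool(s=None):
    s=s or readout.sense();T=np.eye(4);T[:3,:3]=Ro.from_euler('xyz',s['tcp_rot']).as_matrix();T[:3,3]=s['eef_pos'];return T
def delta(xyz,yaw,T=None):
    """to grasp-point xyz with tool x at yaw, pointing down"""
    T=tool() if T is None else T
    R=(Ro.from_euler('z',yaw)*Ro.from_euler('x',np.pi)).as_matrix()
    p=np.array(xyz,float)+[0,0,155]
    tr=T[:3,:3].T@(p-T[:3,3])/10; rv=Ro.from_matrix(T[:3,:3].T@R).as_rotvec()
    print('translation',tr.round(3),'rot',rv.round(4)); return tr,rv
def grab(n,fn=None):
    f=imaging.grab_frame(n);f['T']=tool()
    if fn: cv2.imwrite(f'pics/{fn}.png',cv2.cvtColor(f['image'],cv2.COLOR_RGB2BGR));pickle.dump(f,open(f'pics/{fn}.pkl','wb'))
    return f
def yaw(T): return np.arctan2(T[1,0],T[0,0])
def model(f,T0,pts,im=None,col=(0,255,255)):
    pass
E
python3 - <<'E'
from h import *
fr=pickle.load(open('fr0.pkl','rb'))
T=tool();W=np.linalg.inv(fr['wrist']['world_to_cam']);C=np.linalg.inv(T)@W
print(C.round(3)); np.save('C.npy',C)
fr['top']
for n,u,v,z in [('padtop',210+102/6,140+182/6,45),('padbot',210+126/6,140+316/6,45)]: print(n,ray(fr['top'],u-.4,v-.4,z).round(1))
# desired view of module: camera pose with cam center ray on module for yaw 1.15
for yw in (1.15,1.15-np.pi):
  R=(Ro.from_euler('z',yw)*Ro.from_euler('x',np.pi)).as_matrix()
  d=R@C[:3,:3]@[0,0,-1]; print(yw,d, R@C[:3,3])
E
```

```text
[[ 1.0000e-03  9.6400e-01  2.6400e-01  6.7063e+01]
 [ 1.0000e+00 -1.0000e-03  0.0000e+00 -8.7000e-01]
 [ 0.0000e+00  2.6400e-01 -9.6400e-01  2.9653e+01]
 [ 0.0000e+00  0.0000e+00  0.0000e+00  1.0000e+00]]
padtop [593.4 123.1  45. ]
padbot [516.  108.5  45. ]
1.15 [-0.10808431 -0.24138971 -0.96439037] [ 26.60009117  61.56854343 -29.65338002]
-1.9915926535897932 [ 0.10808431  0.24138971 -0.96439037] [-26.60009117 -61.56854343 -29.65338002]
```

```bash
python3 - <<'E'
from h import *
delta([421,326,170],1.15)
E
```

```text
translation [-23.976 -14.932   7.929] rot [-8.0000e-04  8.0000e-04  1.5468e+00]
```

Call:
{"fn": "step_arm", "kwargs": {"deltas": [{"translation":[-6,-3.7,2],"rot":[0,0,0.18]},{"translation":[-12,-7.5,4],"rot":[0,0,0.36]},{"translation":[-18,-11.2,6],"rot":[0,0,0.54]},{"translation":[-22,-14,7.5],"rot":[0,0,0.72]},{"translation":[-24,-14.9,7.9],"rot":[0,0,0.9]},{"translation":[-24,-14.9,7.9],"rot":[0,0,1.08]},{"translation":[-24,-14.9,7.9],"rot":[0,0,1.26]},{"translation":[-24,-14.9,7.9],"rot":[0,0,1.44]}], "grip": 110}}

```text
clock: 1.15
eef_pos: [421.5, 326.1, 325.5]
tcp_rot: [-3.141, 0.0, 1.25]
contact_force: [-0.2, 0.5, -0.1]
opening: 0.57
```

Call:
{"fn": "step_arm", "kwargs": {"deltas": [{"translation":[0,0,0],"rot":[0,0,0.107]},{"translation":[0,0,0],"rot":[0,0,0.107]},{"translation":[0,0,0],"rot":[0,0,0.107]}]}}

```text
clock: 1.52
eef_pos: [421.4, 326.4, 325.6]
tcp_rot: [-3.142, 0.0, 1.152]
contact_force: [0.1, -0.4, -0.1]
opening: 0.568
```

```bash
python3 - <<'E'
from h import *
print(yaw(tool())); f=grab('wrist','w1')
E
```

```text
1.15219770169354
```

View pics/w1.png

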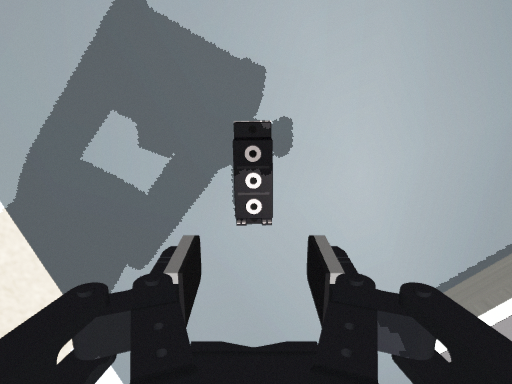

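```bash
python3 - <<'E'
from h import *
f=pickle.load(open('pics/w1.pkl','rb'));im=cv2.cvtColor(f['image'],cv2.COLOR_RGB2BGR)
cv2.imwrite('pics/w1c.png',cv2.resize(im[110:235,215:295],None,fx=4.6,fy=4.6,interpolation=cv2.INTER_CUBIC))
g=cv2.cvtColor(im,cv2.COLOR_BGR2GRAY);m=(g>150).astype(np.uint8);m[:140]=0;m[215:]=0;m[:,:235]=0;m[:,272:]=0
cnt,_=cv2.findContours(m,cv2.RETR_EXTERNAL,cv2.CHAIN_APPROX_NONE)
P=[]
for c in cnt:
    if len(c)>15:
        (x,y),r=cv2.minEnclosingCircle(c);w=ray(f,x,y,30);P.append(w);print(x,y,r,w.round(1))
P=np.array(P);d=P[np.argmin(P[:,0])]-P[np.argmax(P[:,0])];print(np.linalg.norm(d),np.arctan2(-d[1],-d[0]),P.mean(0))
E
```

```text
253.5 206.5 7.905794143676758 [413.8 309.8  30. ]
252.86363220214844 180.22727966308594 8.061083793640137 [422.4 330.5  30. ]
252.31817626953125 153.31817626953125 7.794192790985107 [431.  350.8  30. ]
44.494760046095735 1.1740453097719739 [422.40206547 330.38366687  30.        ]
```

View pics/w1c.png

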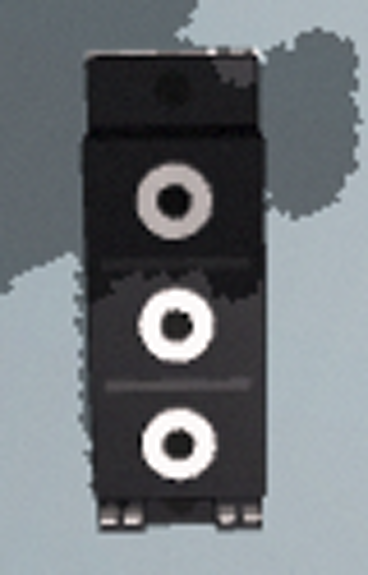

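The zoom shows the pins at the image-bottom end, (238–270, 222), so the module's +x is the tool's +x. Yaw is 1.174, centre (422.4, 330.4), and the terminal spacing measures 44.5 mm against 44. Going in to grasp.

```bash
python3 - <<'E'
from h import *
delta([422.4,330.4,22],1.174)
E
```

```text
translation [ 0.403 -0.072 14.862] rot [-0.0001  0.0001 -0.0222]
```

Call:
{"fn": "step_arm", "kwargs": {"deltas": [{"translation":[0.4,-0.07,4],"rot":[0,0,-0.022]},{"translation":[0.4,-0.07,8],"rot":[0,0,-0.022]},{"translation":[0.4,-0.07,11],"rot":[0,0,-0.022]},{"translation":[0.4,-0.07,13],"rot":[0,0,-0.022]},{"translation":[0.4,-0.07,14.2],"rot":[0,0,-0.022]},{"translation":[0.4,-0.07,14.85],"rot":[0,0,-0.022]},{"translation":[0.4,-0.07,14.85],"rot":[0,0,-0.022]}]}}

```text
clock: 2.45
eef_pos: [422.5, 330.4, 177.3]
tcp_rot: [3.142, -0.0, 1.172]
contact_force: [0.2, 0.6, 0.5]
opening: 0.571
```

```bash
python3 - <<'E'
from h import *
s=readout.sense();print(s['eef_pos'],s['contact_force']); f=grab('wrist','w2')
E
```

```text
[422.5478133  330.43779962 177.28576357] [0.24397925 0.58186458 0.54616553]
```

View pics/w2.png

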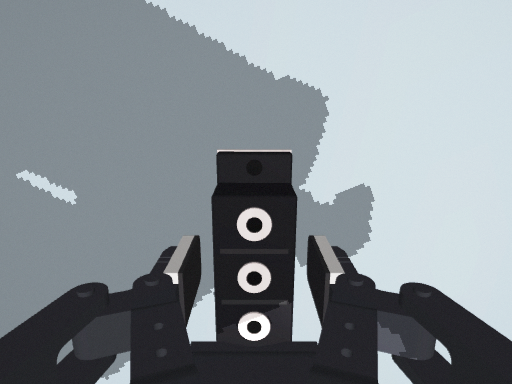

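The fingers straddle the module symmetrically, with the middle terminal at (254,278). Closing.

Call:
{"fn": "step_arm", "kwargs": {"deltas": [{"translation":[0,0,0],"rot":[0,0,0]},{"translation":[0,0,0],"rot":[0,0,0]},{"translation":[0,0,0],"rot":[0,0,0]},{"translation":[0,0,0],"rot":[0,0,0]}], "grip": 255, "squeeze": 50}}

```text
clock: 3.0
eef_pos: [422.8, 330.6, 178.1]
tcp_rot: [3.141, -0.001, 1.172]
contact_force: [-1.2, -0.1, 7.0]
opening: 0.367
```

```bash
cat >> h.py <<'E'
def terms(f,box,z,thr=150,rmin=4):
    im=f['image'];g=cv2.cvtColor(im,cv2.COLOR_RGB2GRAY);x0,y0,x1,y1=box
    m=np.zeros_like(g);m[y0:y1,x0:x1]=(g[y0:y1,x0:x1]>thr)
    cnt,_=cv2.findContours(m,cv2.RETR_EXTERNAL,cv2.CHAIN_APPROX_NONE);P=[]
    for c in cnt:
        if len(c)>8:
            (x,y),(a,b),_=cv2.fitEllipse(c)
            if a/2>rmin: w=ray(f,x,y,z);P.append(w);print(round(x,1),round(y,1),round(a,1),round(b,1),w.round(1))
    return np.array(P)
E
python3 - <<'E'
from h import *
f=grab('wrist','w3');T=f['T']
P=terms(f,(230,200,280,340),30)
for p in P: print((T[:3,:3].T@(p-T[:3,3])).round(1))
print(T[:3,3],yaw(T))
E
```

```text
253.5 325.7 27.3 31.5 [413.9 309.7  30. ]
253.5 277.0 29.7 31.9 [422.6 330.3  30. ]
253.5 224.1 32.2 33.6 [431.2 350.7  30. ]
[-2.28e+01 -1.00e-01  1.48e+02]
[-6.000e-01 -1.000e-01  1.481e+02]
[ 2.160e+01 -1.000e-01  1.481e+02]
[422.74978558 330.60535468 178.07421055] 1.1718334252065408
```

View pics/w3.png

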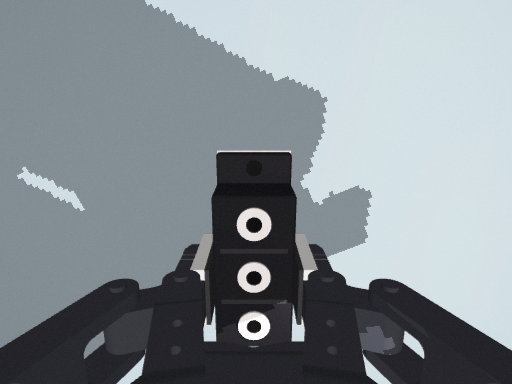

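```bash
python3 - <<'E'
from h import *
T=tool();T[2,3]=177.15
c=np.array([554.7,115.8]);a=.186
delta([*(c-90*np.array([np.cos(a),np.sin(a)])),170],a,T)
E
```

```text
translation [-19.619  13.01  -14.801] rot [ 0.     -0.0015  0.9858]
```

Call:
{"fn": "step_arm", "kwargs": {"deltas": [{"translation":[0,0,-1],"rot":[0,0,0]},{"translation":[0,0,-4],"rot":[0,0,0]},{"translation":[0,0,-8],"rot":[0,0,0]},{"translation":[-2,1.3,-12],"rot":[0,0,0.1]},{"translation":[-5,3.5,-14.8],"rot":[0,0,0.25]},{"translation":[-9,6,-14.8],"rot":[0,0,0.42]},{"translation":[-13,8.6,-14.8],"rot":[0,0,0.59]},{"translation":[-16.5,11,-14.8],"rot":[0,0,0.76]}]}}

```text
clock: 4.05
eef_pos: [459.4, 134.0, 325.8]
tcp_rot: [3.141, -0.0, 0.406]
contact_force: [0.7, -0.1, -1.9]
opening: 0.367
```

```bash
python3 - <<'E'
from h import *
s=readout.sense();print(s['opening'],s['contact_force'])
c=np.array([554.7,115.8]);a=.186
delta([*(c-90*np.array([np.cos(a),np.sin(a)])),170],a)
E
```

```text
0.367082436582025 [ 0.69483741 -0.10394692 -1.86599586]
translation [-0.75   3.465  0.084] rot [ 1.000e-04 -5.000e-04  2.203e-01]
```

Call:
{"fn": "step_arm", "kwargs": {"deltas": [{"translation":[-0.4,2,0],"rot":[0,0,0.13]},{"translation":[-0.75,3.45,0],"rot":[0,0,0.22]},{"translation":[-0.75,3.45,0],"rot":[0,0,0.22]},{"translation":[-0.75,3.45,0],"rot":[0,0,0.22]}]}}

```text
clock: 4.55
eef_pos: [466.5, 101.3, 325.4]
tcp_rot: [-3.141, -0.0, 0.194]
contact_force: [-0.1, -0.1, -2.2]
opening: 0.367
```

```bash
python3 - <<'E'
from h import *
f=grab('wrist','w4');print(f['T'],yaw(f['T']))
E
```

```text
[[ 9.81281342e-01  1.92579647e-01  8.95900059e-05  4.66473847e+02]
 [ 1.92579631e-01 -9.81281335e-01  1.63529078e-04  1.01467110e+02]
 [ 1.19405373e-04 -1.43214822e-04 -9.99999983e-01  3.25351004e+02]
 [ 0.00000000e+00  0.00000000e+00  0.00000000e+00  1.00000000e+00]] 0.1937903126455523
```

View pics/w4.png

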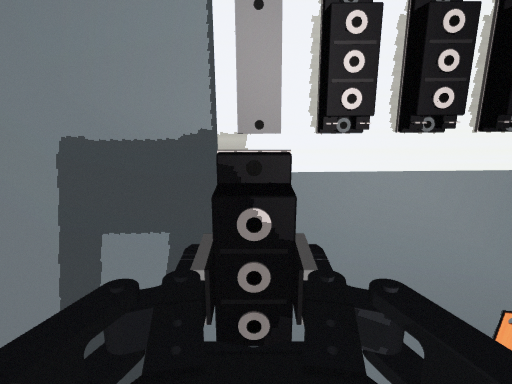

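The view shows pad holes at about (259,3) and (259,125), with two fitted modules' terminals at right. The fitted pins face image-bottom, the same as the held module. Next I'll fit the heatsink pose.

```bash
python3 - <<'E'
from h import *
f=pickle.load(open('pics/w4.pkl','rb'))
print('A');A=terms(f,(335,5,376,112),75)
print('B');B=terms(f,(428,5,470,112),75)
g=cv2.cvtColor(f['image'],cv2.COLOR_RGB2GRAY)
sub=(g[115:133,248:270]<70).astype(np.uint8);M=cv2.moments(sub,True);h=(248+M['m10']/M['m00'],115+M['m01']/M['m00']);print('hole',h,M['m00'],ray(f,*h,45))
sub=(g[0:12,248:270]<70).astype(np.uint8);M=cv2.moments(sub,True);print('hole2',248+M['m10']/M['m00'],M['m01']/M['m00'],M['m00'])
for nm,P,n in(('A',A,29),('B',B,-29)):
    P=P[np.argsort(-P[:,0])];print(nm,P.mean(0),np.arctan2(*(P[0]-P[-1])[1::-1]))
A=A[np.argsort(-A[:,0])];B=B[np.argsort(-B[:,0])]
L=np.array([[x,y] for y in(29,-29) for x in(22,0,-22)],float);Wd=np.r_[A,B][:,:2]
lc=L-L.mean(0);wc=Wd-Wd.mean(0)
th=np.arctan2((lc[:,0]*wc[:,1]-lc[:,1]*wc[:,0]).sum(),(lc*wc).sum())
R=np.array([[np.cos(th),-np.sin(th)],[np.sin(th),np.cos(th)]]);t=Wd.mean(0)-R@L.mean(0)
print('yaw',th,'t',t,'res',(Wd-(L@R.T+t)).round(2))
print('pad',R@[0,87]+t,'hole pred -39', R@[-40,87]+t,'busseat',R@[11,0]+t)
np.save('hs.npy',np.r_[t,th])
E
```

```text
A
351.4 98.2 18.9 20.8 [545.7  53.1  75. ]
353.8 61.0 19.6 21.9 [567.3  57.6  75. ]
356.2 21.5 20.2 23.2 [589.   62.1  75. ]
B
443.5 97.2 18.2 21.4 [557.5  -4.   75. ]
448.3 59.9 19.0 22.4 [5.792e+02 5.000e-01 7.500e+01]
453.6 20.4 19.8 23.7 [600.8   5.   75. ]
hole (258.828125, 124.21875) 64.0 [516.65377984 106.67593284  45.        ]
hole2 258.2125 4.1125 80.0
A [567.3428907   57.59078478  75.        ] 0.2062515242872578
B [5.79168717e+02 5.06683401e-01 7.50000000e+01] 0.2067466938131011
yaw 0.20489203491985336 t [573.25580362  29.04873409] res [[ 0.1   0.22]
 [-0.03  0.11]
 [-0.11  0.11]
 [ 0.13 -0.1 ]
 [-0.   -0.12]
 [-0.09 -0.23]]
pad [555.55465709 114.22895135] hole pred -39 [516.39133881 106.09049317] busseat [584.02571614  31.28681009]
```

```bash
python3 - <<'E'
from h import *
a=.205;c=np.array([555.6,114.3])+.6*np.array([np.cos(a),np.sin(a)])
delta([*c,93],a)
E
```

```text
translation [9.052 0.458 7.736] rot [-0.0001 -0.0001 -0.0112]
```

Call:
{"fn": "step_arm", "kwargs": {"deltas": [{"translation":[4,0.2,0],"rot":[0,0,-0.011]},{"translation":[7.5,0.4,2],"rot":[0,0,-0.011]},{"translation":[9.05,0.46,4.5],"rot":[0,0,-0.011]},{"translation":[9.05,0.46,6.7],"rot":[0,0,-0.011]},{"translation":[9.05,0.46,7.7],"rot":[0,0,-0.011]},{"translation":[9.05,0.46,7.7],"rot":[0,0,-0.011]},{"translation":[9.05,0.46,7.7],"rot":[0,0,-0.011]}]}}

```text
clock: 5.48
eef_pos: [556.6, 114.0, 249.0]
tcp_rot: [-3.142, -0.001, 0.203]
contact_force: [0.1, -0.1, -1.7]
opening: 0.367
```

```bash
python3 - <<'E'
from h import *
f=grab('wrist','w5');print(yaw(f['T']))
a=.205;c=np.array([555.6,114.3])+.6*np.array([np.cos(a),np.sin(a)])
delta([*c,68],a)
E
```

```text
0.2031395353819434
translation [-0.038 -0.061  2.619] rot [ 0.     -0.0015 -0.0019]
```

View pics/w5.png

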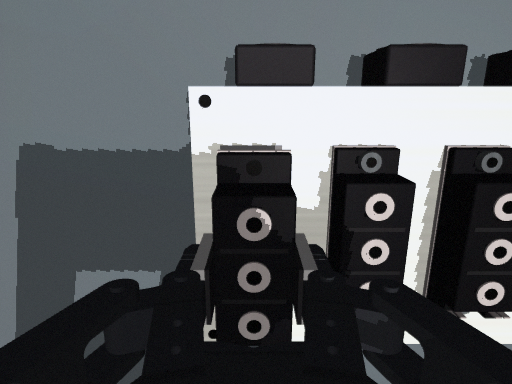

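```bash
python3 - <<'E'
from h import *
f=pickle.load(open('pics/w5.pkl','rb'));T=f['T']
A=terms(f,(355,190,402,270),75)
A=A[np.argsort(-A[:,0])];a=.205
u=np.array([np.cos(a),np.sin(a)]);n=np.array([-u[1],u[0]])
for P,x in zip(A,(22,0)): print('pad est',P[:2]-x*u+58*n)
H=terms(f,(230,200,280,340),T[2,3]-148)
print('held ctr',H.mean(0),'yaw',np.arctan2(*(H[-1]-H[0])[1::-1]))
E
```

```text
374.8 251.8 23.7 27.4 [566.7  57.2  75. ]
379.5 206.8 25.4 28.4 [588.5  61.7  75. ]
pad est [555.12124874 114.01894511]
pad est [554.91613862 114.02235076]<stdin>:8: RuntimeWarning: Mean of empty slice.
  ret = ret.dtype.type(ret / rcount)
Traceback (most recent call last):
IndexError: index -1 is out of bounds for axis 0 with size 0
```

Call:
{"fn": "step_arm", "kwargs": {"deltas": [{"translation":[-0.08,-0.04,0.8],"rot":[0,0,-0.002]},{"translation":[-0.08,-0.04,1.4],"rot":[0,0,-0.002]},{"translation":[-0.08,-0.04,1.9],"rot":[0,0,-0.002]},{"translation":[-0.08,-0.04,2.25],"rot":[0,0,-0.002]},{"translation":[-0.08,-0.04,2.45],"rot":[0,0,-0.002]},{"translation":[-0.08,-0.04,2.55],"rot":[0,0,-0.002]},{"translation":[-0.08,-0.04,2.6],"rot":[0,0,-0.002]},{"translation":[-0.08,-0.04,2.62],"rot":[0,0,-0.002]}]}}

```text
clock: 6.52
eef_pos: [555.5, 113.9, 223.1]
tcp_rot: [3.142, 0.0, 0.205]
contact_force: [-5.8, -1.3, 14.4]
opening: 0.364
```

```bash
python3 - <<'E'
from h import *
f=grab('wrist','w6');T=f['T'];print(T[:3,3],yaw(T),readout.sense()['contact_force'])
A=terms(f,(355,180,415,275),75)
A=A[np.argsort(-A[:,0])];a=.205
u=np.array([np.cos(a),np.sin(a)]);n=np.array([-u[1],u[0]])
for P,x in zip(A,(22,0)): print('pad est',P[:2]-x*u+58*n)
H=terms(f,(230,200,280,345),T[2,3]-148,thr=120)
E
```

```text
[555.43763571 113.9248059  223.05486729] 0.20485004577547294 [-4.91413546 -1.44081151 10.83026073]
400.2 269.6 12.0 29.1 [570.1  57.7  75. ]
403.2 224.8 26.0 31.1 [588.2  62.5  75. ]
pad est [554.85172245 114.80368741]
pad est [558.29918724 114.45237122]
249.5 325.7 18.4 22.6 [533.1 110.3  75.1]
253.7 277.1 24.6 28.3 [555.2 113.2  75.1]
253.9 224.0 29.0 32.9 [577.  117.6  75.1]
```

View pics/w6.png

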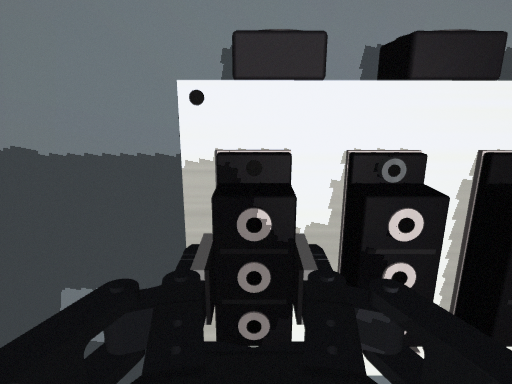

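```bash
python3 - <<'E'
from h import *
f=pickle.load(open('pics/w6.pkl','rb'));T=f['T']
A=terms(f,(380,195,432,252),75)
H=terms(f,(230,200,280,250),75,thr=110)
d=H[0]-A[0];a=.205;u=np.array([np.cos(a),np.sin(a)]);n=np.array([-u[1],u[0]])
print('local diff held-fitted (want 0,58)',d[:2]@u,d[:2]@n)
E
```

```text
405.7 224.6 30.2 34.7 [588.5  61.6  75. ]
253.8 224.3 31.3 33.6 [576.9 117.6  75. ]
local diff held-fitted (want 0,58) 0.08492258956881246 57.21759433527345
```

Held versus fitted terminal is (0.1, 57.2) mm in the heatsink frame against (0, 58), so it's in place. Releasing with a partial opening, because the neighbour is close.

Call:
{"fn": "step_arm", "kwargs": {"deltas": [{"translation":[0,0,0],"rot":[0,0,0]},{"translation":[0,0,0],"rot":[0,0,0]},{"translation":[0,0,0],"rot":[0,0,0]},{"translation":[0,0,0],"rot":[0,0,0]}], "grip": 132}}

```text
clock: 7.08
eef_pos: [555.5, 113.9, 221.9]
tcp_rot: [-3.142, 0.0, 0.205]
contact_force: [-0.3, -0.0, -0.6]
opening: 0.48
```

Call:
{"fn": "step_arm", "kwargs": {"deltas": [{"translation":[0,0,-0.3],"rot":[0,0,0]},{"translation":[0,0,-1],"rot":[0,0,0]},{"translation":[0,0,-3],"rot":[0,0,0]},{"translation":[0,0,-6],"rot":[0,0,0]},{"translation":[0,0,-10],"rot":[0,0,0]},{"translation":[-3,0,-14],"rot":[0,0,0]},{"translation":[-3,0,-14],"rot":[0,0,0]},{"translation":[-3,0,-14],"rot":[0,0,0]}]}}

```text
clock: 8.07
eef_pos: [526.1, 107.8, 362.1]
tcp_rot: [3.142, -0.001, 0.205]
contact_force: [0.2, -0.2, -0.1]
opening: 0.484
```

```bash
python3 - <<'E'
from h import *
f=grab('wrist','w7')
E
```

```text
(no output)
```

View pics/w7.png

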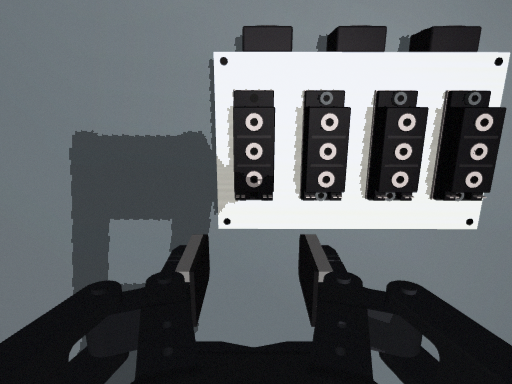

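The module stands in line with the fitted ones. Now a precise fit from all the terminals.

```bash
cat >> h.py <<'E'
def fitse2(L,Wd):
    L=np.array(L,float);lc=L-L.mean(0);wc=Wd-Wd.mean(0)
    th=np.arctan2((lc[:,0]*wc[:,1]-lc[:,1]*wc[:,0]).sum(),(lc*wc).sum())
    R=np.array([[np.cos(th),-np.sin(th)],[np.sin(th),np.cos(th)]]);t=Wd.mean(0)-R@L.mean(0)
    return t,th,R,Wd-(L@R.T+t)
E
python3 - <<'E'
from h import *
f=pickle.load(open('pics/w7.pkl','rb'))
b=[(240,108,270,194),(310,108,345,190),(390,108,420,190),(464,108,498,190)]
D=[]
for x in b:
    P=terms(f,x,75,thr=100);P=P[np.argsort(-P[:,0])];D.append(P[:,:2])
t,th,R,r=fitse2([[x,y] for y in(29,-29,-87) for x in(22,0,-22)],np.vstack(D[1:]))
print('hs',t,th,abs(r).max())
m=(D[0]-t)@R;print('spare local',m.round(2),m.mean(0))
print('seat',R@[11,0]+t)
np.save('hs.npy',np.r_[t,th])
E
```

```text
253.6 178.5 15.3 15.5 [534.2 108.9  75. ]
253.6 150.9 16.1 16.4 [555.5 113.3  75. ]
253.6 121.6 16.7 17.4 [577.2 117.8  75. ]
325.8 179.0 15.3 16.3 [545.4  53.1  75. ]
327.3 151.0 16.0 16.9 [567.   57.7  75. ]
329.1 121.6 16.5 17.6 [588.7  62.1  75. ]
399.6 179.2 14.8 16.5 [557.1  -4.   75. ]
403.0 151.1 15.4 17.2 [5.788e+02 5.000e-01 7.500e+01]
406.5 121.9 16.0 17.9 [600.5   5.   75. ]
473.3 179.3 14.5 16.8 [568.9 -60.9  75. ]
478.5 151.2 14.8 18.1 [590.7 -56.5  75. ]
483.8 122.1 15.3 18.4 [612.2 -52.1  75. ]
hs [572.95211719  28.94042204] 0.20354931568843151 0.3348914468133728
spare local [[ 22.12  86.19]
 [ -0.    86.16]
 [-21.84  86.14]] [ 0.09380886 86.16431354]
seat [583.72502511  31.16403506]
```

```bash
python3 - <<'E'
from h import *
delta([398,-361,180],-1.27)
E
```

```text
translation [-22.086  43.298   2.654] rot [3.0000e-04 3.0000e-04 1.4748e+00]
```

Call:
{"fn": "step_arm", "kwargs": {"deltas": [{"translation":[-2.5,5,0],"rot":[0,0,0.17]},{"translation":[-5,10,0],"rot":[0,0,0.34]},{"translation":[-7.5,15,0],"rot":[0,0,0.51]},{"translation":[-10,20,0],"rot":[0,0,0.68]},{"translation":[-12.5,25,0],"rot":[0,0,0.85]},{"translation":[-15,30,1],"rot":[0,0,1.02]},{"translation":[-17.5,35,2],"rot":[0,0,1.19]},{"translation":[-20,39.5,2.6],"rot":[0,0,1.35]}], "grip": 0}}

```text
clock: 9.12
eef_pos: [410.0, -321.5, 334.2]
tcp_rot: [3.141, 0.002, -1.151]
contact_force: [0.6, 0.6, -0.3]
opening: 0.999
```

```bash
python3 - <<'E'
from h import *
delta([398,-361,180],-1.27)
E
```

```text
translation [ 3.116  2.703 -0.081] rot [0.0011 0.0019 0.119 ]
```

Call:
{"fn": "step_arm", "kwargs": {"deltas": [{"translation":[3.1,2.7,0],"rot":[0,0,0.119]},{"translation":[3.1,2.7,0],"rot":[0,0,0.119]},{"translation":[3.1,2.7,0],"rot":[0,0,0.119]},{"translation":[3.1,2.7,0],"rot":[0,0,0.119]}]}}

```text
clock: 9.62
eef_pos: [399.2, -358.0, 335.5]
tcp_rot: [3.141, 0.001, -1.262]
contact_force: [0.4, -0.1, -0.2]
opening: 0.995
```

```bash
python3 - <<'E'
from h import *
f=grab('wrist','w8');print(f['T'][:3,3],yaw(f['T']))
E
```

```text
[ 399.24161528 -358.04692571  335.71577115] -1.2623431395214184
```

View pics/w8.png

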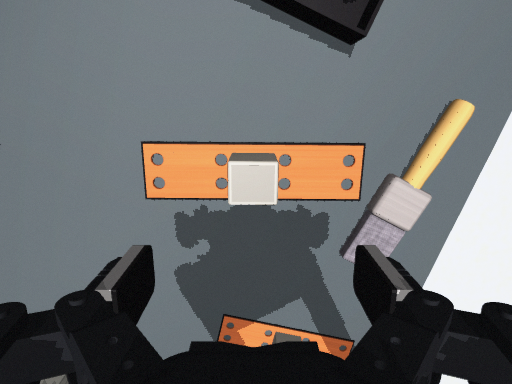

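Larger busbar's plate spans (142,143)–(365,200), with capacitor top at (253,183). The smaller bar is at the bottom and the brush at right.

```bash
cat >> h.py <<'E'
def holes(f,box,z,amin=40,amax=400):
    im=f['image'].astype(int);x0,y0,x1,y1=box
    o=((im[...,0]-im[...,2])>60)
    m=np.zeros(o.shape,np.uint8);m[y0:y1,x0:x1]=o[y0:y1,x0:x1]
    cnt,hi=cv2.findContours(m,cv2.RETR_CCOMP,cv2.CHAIN_APPROX_NONE);out=[]
    for c,h in zip(cnt,hi[0]):
        if h[3]>=0 and amin<cv2.contourArea(c)<amax:
            M=cv2.moments(c);p=(M['m10']/M['m00'],M['m01']/M['m00']);w=ray(f,*p,z);out.append([*p,*w]);print(np.round(p,1),cv2.contourArea(c),w.round(1))
    return np.array(out)
E
python3 - <<'E'
from h import *
f=pickle.load(open('pics/w8.pkl','rb'))
H=holes(f,(135,130,375,210),4,amin=30)
o=H[np.abs(H[:,0]-253)>60]
T=f['T'];
o=o[np.lexsort((o[:,1]>172,o[:,0]>253))];print(o[:,:2])
# local: tool x = bar x (image up), image right= tool y; bar y = -tool y -> left = +y
L=[[11,87],[-11,87],[11,-87],[-11,-87]]
t,th,R,r=fitse2(L,o[:,2:4]);print('bar',t,th,r.round(2))
im=f['image'];c=ray(f,253,183,49);print('captop',c, 'proj expected',proj(f,[*t,49]))
delta([*t,29],th)
E
```

```text
[346.4 183.8] 111.5 [ 314.3 -378.3    4. ]
[158.8 182.2] 110.5 [ 480.5 -326.7    4. ]
[348.3 160.1] 118.5 [ 320.9 -399.4    4. ]
[284.7 159.8] 124.5 [ 376.2 -382.1    4. ]
[220.9 159.2] 120.5 [ 431.7 -364.9    4. ]
[157.1 158.9] 117.5 [ 487.1 -347.5    4. ]
[[157.07092199 158.89929078]
 [158.76621418 182.23378582]
 [348.29676512 160.1209564 ]
 [346.35575486 183.7593423 ]]
bar [ 400.71420311 -362.98113223] -1.2691840064555868 [[ 0.01  0.1 ]
 [ 0.01 -0.1 ]
 [ 0.03 -0.07]
 [-0.05  0.07]]
captop [ 400.38449566 -363.01746568   49.        ] proj expected [[252.58800905 182.91914304]]
translation [5.2400e-01 6.0000e-03 1.5171e+01] rot [0.0002 0.0006 0.0068]
```

Call:
{"fn": "step_arm", "kwargs": {"deltas": [{"translation":[0.52,0.0,4],"rot":[0,0,0.007]},{"translation":[0.52,0,8],"rot":[0,0,0.007]},{"translation":[0.52,0,11],"rot":[0,0,0.007]},{"translation":[0.52,0,13],"rot":[0,0,0.007]},{"translation":[0.52,0,14.5],"rot":[0,0,0.007]},{"translation":[0.52,0,15.15],"rot":[0,0,0.007]},{"translation":[0.52,0,15.15],"rot":[0,0,0.007]},{"translation":[0.52,0,15.15],"rot":[0,0,0.007]}], "grip": 70}}

```text
clock: 10.68
eef_pos: [400.7, -364.1, 185.2]
tcp_rot: [-3.141, -0.001, -1.271]
contact_force: [0.2, -0.3, -0.5]
opening: 0.726
```

```bash
python3 - <<'E'
from h import *
f=grab('wrist','w9');print(f['T'][:3,3],yaw(f['T']));delta([400.7,-363,29],-1.2692)
E
```

```text
[ 400.67536998 -364.1505337   185.20405971] -1.2712125045498945
translation [-0.109 -0.036  0.12 ] rot [-0.0006 -0.0011 -0.002 ]
```

View pics/w9.png

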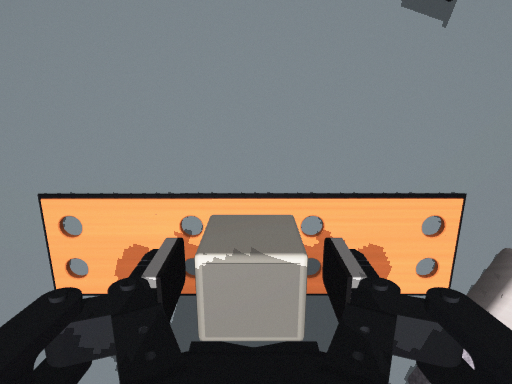

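Fingers straddle the capacitor evenly. Closing.

Call:
{"fn": "step_arm", "kwargs": {"deltas": [{"translation":[-0.1,-0.03,0.1],"rot":[0,0,-0.002]},{"translation":[-0.1,-0.03,0.1],"rot":[0,0,-0.002]},{"translation":[-0.1,-0.03,0.1],"rot":[0,0,-0.002]},{"translation":[-0.1,-0.03,0.1],"rot":[0,0,-0.002]},{"translation":[-0.1,-0.03,0.1],"rot":[0,0,-0.002]}], "grip": 255, "squeeze": 75}}

```text
clock: 11.35
eef_pos: [400.6, -363.0, 184.1]
tcp_rot: [-3.141, -0.001, -1.269]
contact_force: [-0.0, 1.6, 5.6]
opening: 0.463
```

Call:
{"fn": "step_arm", "kwargs": {"deltas": [{"translation":[0,0,-0.5],"rot":[0,0,0]},{"translation":[0,0,-1.5],"rot":[0,0,0]},{"translation":[0,0,-3],"rot":[0,0,0]},{"translation":[0,0,-6],"rot":[0,0,0]},{"translation":[0,0,-9],"rot":[0,0,0]},{"translation":[0,0,-12],"rot":[0,0,0]},{"translation":[0,0,-13.5],"rot":[0,0,0]},{"translation":[0,0,-13.5],"rot":[0,0,0]}]}}

```text
clock: 12.35
eef_pos: [400.5, -363.0, 319.6]
tcp_rot: [-3.14, -0.002, -1.269]
contact_force: [0.4, -0.3, -5.6]
opening: 0.459
```

```bash
python3 - <<'E'
from h import *
f=grab('wrist','w10');print(f['T'][:3,3],yaw(f['T']));delta([583.7-30,31.2,180],.2035)
T=f['T']
H=holes(f,(20,180,490,300),4+T[2,3]-184,amin=100,amax=900)
for h in H: print((T[:3,:3].T@(h[2:]-T[:3,3])).round(1))
E
```

```text
[ 400.24849697 -362.74783944  318.48032305] -1.2692408862504445
translation [-33.059 -26.353  -1.657] rot [ 1.0000e-04 -4.0000e-04 -1.4727e+00]
[428.3 264.9] 273.0 [ 313.7 -378.9  138.5]
[ 78.3 264.5] 279.5 [ 480.4 -327.1  138.5]
[434.8 223.3] 314.5 [ 320.2 -399.9  138.5]
[314.  223.3] 351.0 [ 375.7 -382.6  138.5]
[193.3 223.1] 353.5 [ 431.2 -365.4  138.5]
[ 72.1 222.9] 329.0 [ 486.9 -348.1  138.5]
[-10.4  87.4 180. ]
[-10.3 -87.1 180. ]
[ 11.7  87.5 180. ]
[ 11.6  29.4 180. ]
[ 11.7 -28.7 180. ]
[ 11.7 -87.1 180. ]
```

View pics/w10.png

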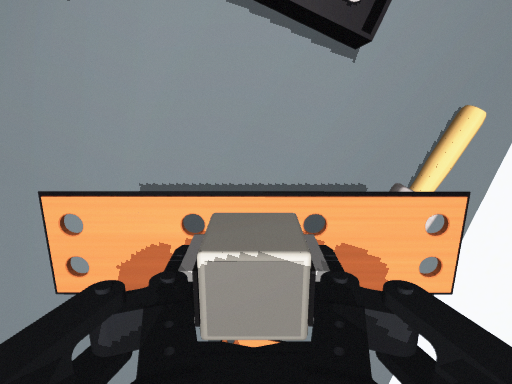

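```bash
python3 - <<'E'
from h import *
a=.2035;u=np.array([np.cos(a),np.sin(a)]);n=np.array([-u[1],u[0]])
g=np.array([583.72,31.16])-.65*u+.2*n;print(g)
delta([*g,165],a)
E
```

```text
[583.04299293  31.22450913]
translation [-32.19  -29.156  -0.156] rot [ 1.0000e-04 -4.0000e-04 -1.4727e+00]
```

Call:
{"fn": "step_arm", "kwargs": {"deltas": [{"translation":[-2.5,-2.2,0],"rot":[0,0,-0.1]},{"translation":[-6,-5.5,0],"rot":[0,0,-0.25]},{"translation":[-10,-9,0],"rot":[0,0,-0.42]},{"translation":[-14,-12.6,0],"rot":[0,0,-0.59]},{"translation":[-18,-16.2,0],"rot":[0,0,-0.76]},{"translation":[-22,-19.9,0],"rot":[0,0,-0.93]},{"translation":[-26,-23.5,0],"rot":[0,0,-1.1]},{"translation":[-29,-26.4,0],"rot":[0,0,-1.27]}]}}

```text
clock: 13.4
eef_pos: [566.5, -5.4, 316.8]
tcp_rot: [-3.141, 0.002, 0.007]
contact_force: [0.2, -0.6, -5.3]
opening: 0.457
```

```bash
python3 - <<'E'
from h import *
delta([583.04,31.22,165],.2035)
print(readout.sense()['opening'])
E
```

```text
translation [ 1.683 -3.654 -0.319] rot [-0.0004  0.0024 -0.1961]
0.4570384281371732
```

Call:
{"fn": "step_arm", "kwargs": {"deltas": [{"translation":[0.8,-1.8,-0.1],"rot":[0,0,-0.1]},{"translation":[1.4,-3.1,-0.2],"rot":[0,0,-0.17]},{"translation":[1.68,-3.65,-0.3],"rot":[0,0.002,-0.196]},{"translation":[1.68,-3.65,-0.3],"rot":[0,0.002,-0.196]},{"translation":[1.68,-3.65,-0.3],"rot":[0,0.002,-0.196]},{"translation":[1.68,-3.65,-0.3],"rot":[0,0.002,-0.196]}]}}

```text
clock: 14.15
eef_pos: [582.9, 28.4, 321.4]
tcp_rot: [3.141, -0.002, 0.196]
contact_force: [0.2, -0.8, -5.2]
opening: 0.457
```

```bash
cat > chk.py <<'E'
from h import *
import sys
f=grab('wrist',sys.argv[1]);T=f['T'];print(T[:3,3],yaw(T),readout.sense()['tcp_rot'],readout.sense()['contact_force'],readout.sense()['opening'])
H=holes(f,(20,180,490,300),T[2,3]-180,amin=100,amax=900)
for h in H: print((T[:3,:3].T@(h[2:]-T[:3,3])).round(1))
E
python3 chk.py w11; python3 - <<'E'
from h import *
delta([583.04,31.22,114],.2035)
E
```

```text
[582.94087661  28.47895742 321.46893289] 0.195739934316592 [ 3.14138128e+00 -1.85512329e-03  1.95739934e-01] [ 0.39369521 -0.04712926 -6.30632999] 0.4610162873786165
[429.1 265. ] 300.0 [588.9 -59.6 141.5]
[ 77.6 265. ] 331.5 [554.9 111.  141.5]
[435.8 223.4] 357.5 [610.4 -55.6 141.5]
[314.3 223.5] 366.0 [599.    1.4 141.5]
[193.  223.1] 372.5 [587.9  58.2 141.5]
[ 71.4 223.2] 370.5 [576.5 115.2 141.5]
[-11.7  87.6 180. ]
[-11.8 -86.4 180. ]
[ 10.2  87.7 180. ]
[ 10.1  29.7 180. ]
[ 10.3 -28.2 180. ]
[ 10.2 -86.3 180. ]
translation [ 0.053 -0.268  5.247] rot [ 0.0002 -0.0019 -0.0078]
```

View pics/w11.png

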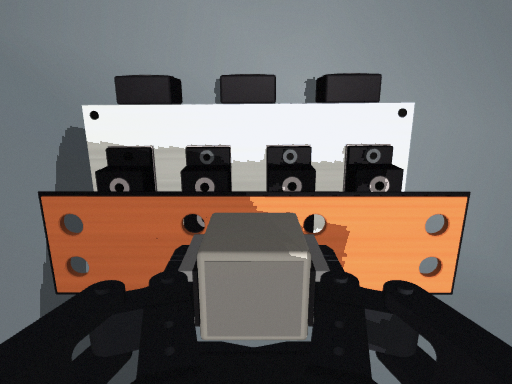

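Call:
{"fn": "step_arm", "kwargs": {"deltas": [{"translation":[0.05,-0.27,1.5],"rot":[0,-0.002,-0.008]},{"translation":[0.05,-0.27,3],"rot":[0,-0.002,-0.008]},{"translation":[0.05,-0.27,4],"rot":[0,-0.002,-0.008]},{"translation":[0.05,-0.27,4.6],"rot":[0,-0.002,-0.008]},{"translation":[0.05,-0.27,4.9],"rot":[0,-0.002,-0.008]},{"translation":[0.05,-0.27,4.9],"rot":[0,-0.002,-0.008]},{"translation":[0.05,-0.27,4.9],"rot":[0,-0.002,-0.008]},{"translation":[0.05,-0.27,4.9],"rot":[0,-0.002,-0.008]}]}}

```text
clock: 15.2
eef_pos: [583.3, 31.7, 272.9]
tcp_rot: [3.141, -0.001, 0.205]
contact_force: [-1.5, -0.6, -4.9]
opening: 0.46
```

```bash
python3 chk.py w12; python3 - <<'E'
from h import *
delta([583.04,31.22,114],.2035)
E
```

```text
[583.26559627  31.73026149 272.79130903] 0.20481507694976875 [ 3.14130199e+00 -5.06394728e-04  2.04815077e-01] [-0.12582659  0.38698219 -5.2662424 ] 0.4561337679422344
[429.2 264.9] 297.5 [589.9 -56.5  92.8]
[ 77.6 265.1] 333.5 [554.3 114.   92.8]
[435.7 223.4] 345.0 [611.3 -52.1  92.8]
[314.2 223.3] 357.5 [599.5   4.8  92.8]
[193.1 223.2] 371.0 [587.7  61.5  92.8]
[ 71.4 223.2] 372.0 [575.9 118.4  92.8]
[-11.6  87.7 180. ]
[-11.8 -86.5 180. ]
[ 10.3  87.7 180. ]
[ 10.3  29.6 180. ]
[ 10.3 -28.3 180. ]
[ 10.3 -86.4 180. ]
translation [-0.033  0.045  0.379] rot [ 0.0003 -0.0005  0.0013]
```

View pics/w12.png

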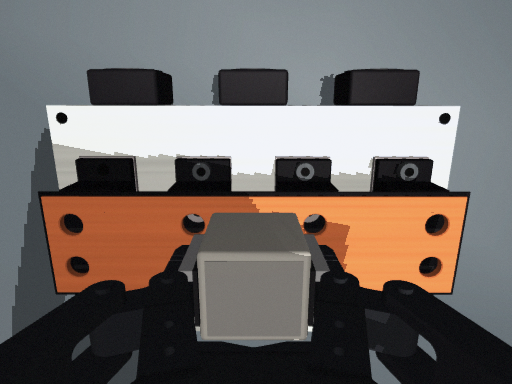

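```bash
python3 - <<'E'
from h import *
def dk(f,b):
    g=cv2.cvtColor(f['image'],cv2.COLOR_RGB2GRAY);x0,y0,x1,y1=b
    s=(g[y0:y1,x0:x1]<90).astype(np.uint8);M=cv2.moments(s,True);return x0+M['m10']/M['m00'],y0+M['m01']/M['m00'],M['m00']
for n,bs in(('w7',[(218,55,230,68),(493,55,505,68)]),('w11',[(89,109,100,121),(397,107,409,119)]),('w12',[(55,111,69,125),(438,111,452,125)])):
    f=pickle.load(open(f'pics/{n}.pkl','rb'))
    for b in bs:
        u,v,m=dk(f,b);print(n,u,v,m,ray(f,u,v,45).round(2))
    print((np.linalg.inv(f['T'])@np.linalg.inv(f['world_to_cam']))[:3,3].round(2))
E
```

```text
w7 223.2608695652174 60.608695652173914 46.0 [617.51 151.15  45.  ]
w7 498.38775510204084 61.20408163265306 49.0 [662.18 -65.41  45.  ]
[66.44  0.61 28.8 ]
w11 93.91525423728814 114.8135593220339 59.0 [617.12 151.51  45.  ]
w11 402.0508474576271 112.44067796610169 59.0 [661.9  -65.15  45.  ]
[66.4   0.68 29.64]
w12 61.215053763440864 117.65591397849462 93.0 [617.03 151.71  45.  ]
w12 444.24468085106383 118.1063829787234 94.0 [661.99 -65.3   45.  ]
[66.5   0.64 29.46]
```

Call:
{"fn": "step_arm", "kwargs": {"deltas": [{"translation":[0.065,-0.04,0.4],"rot":[0,0,0.001]},{"translation":[0.065,-0.04,0.7],"rot":[0,0,0.001]},{"translation":[0.065,-0.04,0.95],"rot":[0,0,0.001]},{"translation":[0.065,-0.04,1.1],"rot":[0,0,0.001]},{"translation":[0.065,-0.04,1.2],"rot":[0,0,0.001]},{"translation":[0.065,-0.04,1.27],"rot":[0,0,0.001]},{"translation":[0.065,-0.04,1.32],"rot":[0,0,0.001]},{"translation":[0.065,-0.04,1.36],"rot":[0,0,0.001]}]}}

```text
clock: 16.25
eef_pos: [583.8, 32.2, 259.2]
tcp_rot: [3.141, -0.0, 0.204]
contact_force: [-2.1, -0.4, 1.3]
opening: 0.465
```

```bash
python3 chk.py w13
```

```text
[583.79124587  32.2259628  259.1898001 ] 0.20389260393497532 [ 3.14133272e+00 -1.53004258e-04  2.03892604e-01] [-0.50611497 -1.1140754  -1.48224656] 0.4605609053242372
[429.1 264.9] 303.0 [590.2 -55.9  79.2]
[ 77.5 265.1] 329.0 [554.7 114.6  79.2]
[435.7 223.3] 350.0 [611.7 -51.5  79.2]
[314.1 223.4] 362.0 [599.8   5.3  79.2]
[193.  223.2] 368.0 [588.2  62.   79.2]
[ 71.4 223.2] 365.5 [576.4 118.9  79.2]
[-11.6  87.5 180. ]
[-11.9 -86.6 180. ]
[ 10.3  87.6 180. ]
[ 10.2  29.5 180. ]
[ 10.3 -28.3 180. ]
[ 10.2 -86.4 180. ]
```

View pics/w13.png

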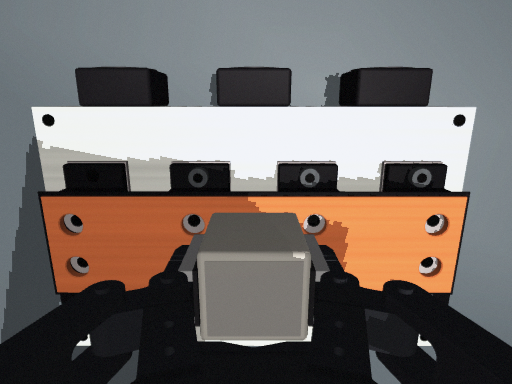

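```bash
python3 - <<'E'
import cv2,numpy as np
im=cv2.imread('pics/w13.png')
c=[im[y-20:y+20,x-22:x+22] for x,y in((73,223),(194,223),(315,223),(435,223),(78,265),(429,265))]
cv2.imwrite('pics/w13c.png',cv2.resize(np.hstack(c),None,fx=3,fy=3,interpolation=cv2.INTER_CUBIC))
E
```

```text
(no output)
```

View pics/w13c.png

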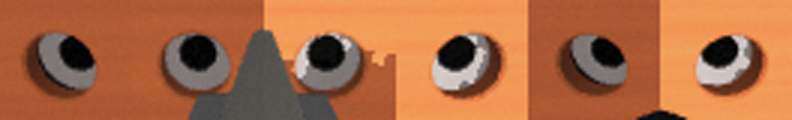

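Through the holes, the terminals' dark centres deviate only by the parallax expected, so the bar is centred within about 1 mm. Seating and releasing.

Call:
{"fn": "step_arm", "kwargs": {"deltas": [{"translation":[0,0,0.03],"rot":[0,0,0]},{"translation":[0,0,0.06],"rot":[0,0,0]},{"translation":[0,0,0.08],"rot":[0,0,0]},{"translation":[0,0,0.08],"rot":[0,0,0]}]}}

```text
clock: 16.8
eef_pos: [583.8, 32.2, 259.2]
tcp_rot: [3.141, -0.0, 0.204]
contact_force: [-4.8, -0.8, 10.0]
opening: 0.458
```

Firm contact, about 15 N beyond the weight. Releasing.

Call:
{"fn": "step_arm", "kwargs": {"deltas": [{"translation":[0,0,-0.04],"rot":[0,0,0]},{"translation":[0,0,-0.04],"rot":[0,0,0]},{"translation":[0,0,-0.04],"rot":[0,0,0]},{"translation":[0,0,-0.04],"rot":[0,0,0]},{"translation":[0,0,-0.04],"rot":[0,0,0]}], "grip": 60}}

```text
clock: 17.42
eef_pos: [583.7, 32.2, 258.4]
tcp_rot: [3.141, 0.0, 0.204]
contact_force: [0.7, 1.0, -0.5]
opening: 0.766
```

Call:
{"fn": "step_arm", "kwargs": {"deltas": [{"translation":[0,0,-0.3],"rot":[0,0,0]},{"translation":[0,0,-1],"rot":[0,0,0]},{"translation":[0,0,-3],"rot":[0,0,0]},{"translation":[0,0,-6],"rot":[0,0,0]},{"translation":[0,0,-10],"rot":[0,0,0]},{"translation":[-3,0,-14],"rot":[0,0,0]},{"translation":[-3,0,-14],"rot":[0,0,0]},{"translation":[-3,0,-14],"rot":[0,0,0]}]}}

```text
clock: 18.42
eef_pos: [554.4, 26.2, 398.6]
tcp_rot: [3.141, -0.001, 0.204]
contact_force: [-0.9, -0.4, -0.5]
opening: 0.765
```

```bash
python3 - <<'E'
from h import *
f=grab('wrist','w14');grab('top','t14');grab('scene','s14')
H=holes(f,(100,60,420,230),79,amin=30)
E
```

```text
[353.2 159.1] 122.5 [589.8 -56.1  79. ]
[154.  158.9] 128.5 [554.7 114.4  79. ]
[355.2 133.5] 134.0 [611.4 -51.6  79. ]
[152.  133.5] 131.0 [576.1 118.8  79. ]
```

View pics/w14.png

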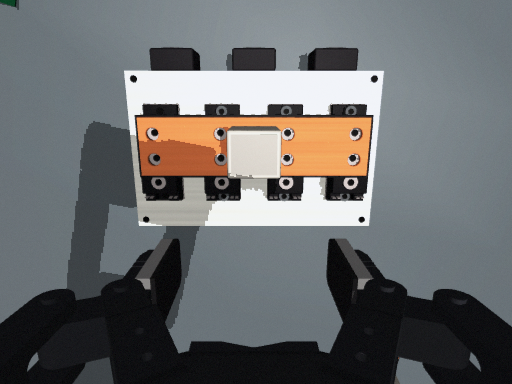

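View pics/s14.png

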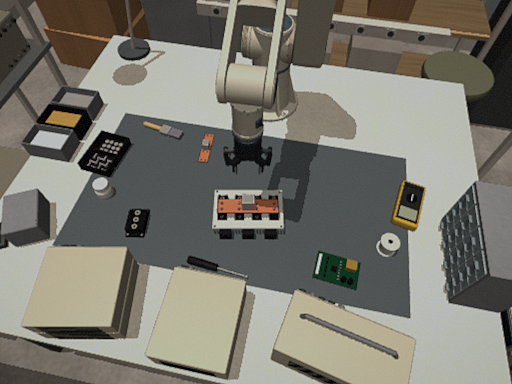

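```bash
python3 - <<'E'
from h import *
f=pickle.load(open('pics/w14.pkl','rb'))
P=terms(f,(145,177,362,196),75,thr=110,rmin=3.5)
P=P[np.argsort(-P[:,1])][:,:2]
t,th,R,r=fitse2([[-22,29],[-22,-29],[-22,-87]],P[1:]);print('hs',t,th,r.round(2))
print('spare term local',(P[0]-t)@R)
B=np.array([[554.7,114.4],[576.1,118.8],[589.8,-56.1],[611.4,-51.6]])
tb,tbh,_,rb=fitse2([[-11,87],[11,87],[-11,-87],[11,-87]],B)
print('bar local',(tb-t)@R,'dyaw',tbh-th,rb.round(2))
E
```

```text
350.2 182.6 10.9 14.5 [568.2 -60.8  75. ]
221.1 182.6 10.9 13.1 [544.5  53.4  75. ]
193.7 186.6 20.0 23.9 [535.8  77.   75. ]
158.1 182.6 10.8 13.1 [533.  109.1  75. ]
313.4 186.2 20.9 26.3 [558.2 -29.1  75. ]
256.2 185.0 18.9 69.8 [548.8  21.9  75. ]Traceback (most recent call last):
  File "<stdin>", line 5, in <module>
  File "h.py", line 39, in fitse2
    th=np.arctan2((lc[:,0]*wc[:,1]-lc[:,1]*wc[:,0]).sum(),(lc*wc).sum())
                   ~~~~~~~^~~~~~~~
ValueError: operands could not be broadcast together with shapes (3,) (5,)
```

```bash
python3 - <<'E'
from h import *
f=pickle.load(open('pics/w14.pkl','rb'))
P=[]
for b in((149,174,168,191),(213,174,230,191),(278,174,295,191),(342,174,360,191)):
    q=terms(f,b,75,thr=110,rmin=4); P.append(q[0][:2])
P=np.array(P)
t,th,R,r=fitse2([[-22,29],[-22,-29],[-22,-87]],P[1:]);print('hs',t,th,r.round(2))
print('spare term local',(P[0]-t)@R)
B=np.array([[554.7,114.4],[576.1,118.8],[589.8,-56.1],[611.4,-51.6]])
tb,tbh,_,rb=fitse2([[-11,87],[11,87],[-11,-87],[11,-87]],B)
print('bar local',(tb-t)@R,'dyaw',tbh-th,rb.round(2))
print(readout.sense()['clock'])
E
```

```text
158.1 182.6 10.8 13.1 [533.  109.1  75. ]
221.1 182.6 10.9 13.1 [544.5  53.4  75. ]
285.6 180.5 14.7 16.7 [558.2  -3.2  75. ]
350.2 182.6 10.9 14.5 [568.2 -60.8  75. ]
hs [572.62505114  29.34667575] 0.2042456918811299 [[-0.69  0.14]
 [ 1.26  0.31]
 [-0.57 -0.44]]
spare term local [-22.62785688  86.11409076]
bar local [10.5707     -0.11817221] dyaw -0.0005893455998908503 [[ 0.07  0.05]
 [-0.08 -0.  ]
 [-0.02 -0.05]
 [ 0.03  0.  ]]
18.575
```

Everything checks out within about 1 mm, so I'm handing the job in.

```bash
python3 - <<'E'
from rig import ticket
print(ticket.sign_off())
E
```

```text
the job is handed in; nothing more can be done
None
```

I set the spare module on the bare pad with its pins the same way as the fitted ones. I then laid the larger busbar across all four modules, released both, and handed the job in at about 18.6 s of the 69 s allowed.

Last checks, from the wrist camera in the heatsink frame:

| Item | Measured | Wanted |
|---|---|---|
| Module centre (x, y) | 0.1, 86.2 mm | 0, 87 mm |
| Busbar centre (x, y) | 10.6, -0.1 mm | 11, 0 mm |
| Busbar angle to the row | about 0.001 rad | 0 rad |

- **Module:** the centre figure was taken after I released it and before the busbar went on. In the final picture one of its terminals still read y = 86.1 mm, so it had not moved sideways.
- **Busbar:** it was pressed into firm contact at the expected height before I let go. I judged it flat from that and from the images; I did not measure its tilt separately.
- **Bystanders:** the closing scene picture showed none of them visibly moved. I did not measure them.
- **Disagreement:** in the final picture one fitted terminal did not read cleanly and was about 1.3 mm off the fit, so that check is good to roughly 1 mm. It is still well inside the 4 mm limit.

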